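# Slide the culture plate under the shaker's hold-down spring

### The arm

A 6-joint arm with a two-finger parallel gripper is mounted at the origin on the work surface. World frame = base frame: x ahead of the robot, y to its left, z up, the work surface at z = 0. Lengths are in mm, angles in rad, forces in N, time in s.
With the tool pointing down it reaches from about 350 to 975 mm from the base axis. Payload 7.1 kg.
Tool frame: the origin (TCP) lies between the finger pads; the fingertips stand 8 mm ahead of it and the grasp point (between the pads) lies 11 mm behind it; x points along the fingers, y is the direction in which the jaws open and shut, and the axes are right-handed (so a half turn about x gives the same grasp; the last joint's range is limited). The gripper opens to 88 mm and grips with 3 to 60 N. Pads are 20 mm wide; open, the fingers measure 115 mm over their backs; the gripper's body (75 mm by 178 mm) begins 61 mm behind the grasp point.
Start: joints at [-1.259, 0.423, 1.63, -0, 1.089, -0.019], TCP at [203.017, -591.091, 210.475] pointing down, gripper open.
Joint ranges: [-3, 3], [-0.9, 2.11], [0.09, 2.58], [-1.31, 4.45], [0.11, 2.69], [-2.54, 2.54]. Speed limits (rad/s): [2.39, 2.39, 3.01, 3.14, 3.14, 3.14].

### API

Orientations are given as a rotation vector (axis times angle).
In Python, from workcell import ctrl gives the robot as it stands.
- The arm moves only by the tool apply_moves, never from a script. Its argument "increments" is a list of rows, each an object with "gripper": the opening in per cent of the stroke, from 0 (shut) to 100 (fully open); "delta_pos": the shift along the tool's x, y, z in cm, a list of three; "dr": the turn, a rotation vector about the tool's x, y, z in rad, a list of three. In form: [{"gripper": gripper, "delta_pos": [dx, dy, dz], "dr": [ax, ay, az]}, ...]. A call has exactly 5 rows; each row shifts and turns the commanded pose from where the row before left it, along the tool's axes as they then stand; what a row does not reach is not made up. A row lasts 1/12 s, in which the tool goes at most 41.7 mm and 7.16 degrees, less where a joint would pass 70% of its speed; a pose out of reach is approached as far as the arm can. A call with a gripper value outside its range is refused whole. The fingers move at their own pace and stop on an object; the grip force is fixed at half the most. Time passes only in rows, so rows that do not move let the fingers close, or fill a call up. It gives the time, the measured TCP pose, the force and the opening at its end, in the units of the state.
- ctrl.get_obs(): the state, without advancing time (a new reading comes with each control period).
- ctrl.get_image(name): name is "side" or "top"; returns a dict with "img" (420x560x3 uint8, red, green, blue), "range_z" (420x560 float32, mm along the optical axis (not along the pixel's ray), 0 where there is no reading), "mtx" (3x3 intrinsics, pixels), "rvec" (rotation vector, rad) and "tvec" (3), from world to camera coordinates, as OpenCV has them. Camera axes: x right, y down, z forward; pixel columns grow to the right and rows downward; lengths in mm; the calibration is good to about 2 mm. A picture is of the moment at which its call begins.
- ctrl.close_job(): hands the job in, once; it reports no verdict.
The state is a dict: "t": time; "qpos": joint angles; "qvel": joint speeds; "joint_torque": joint torques, N m; "ee_pos": TCP position; "orientation": TCP orientation; "ft_force": force on the tool from outside, world axes, zero at the start; "moment": the same for the moment, N m; "width": finger opening in mm.
Only numpy, scipy, OpenCV 4.12 (cv2) and the standard library are available. Lean on these libraries where they do the work, as an engineer would, in place of code of your own. Each camera call takes 0.05 s, during which the arm holds its last target. There are 200 camera calls.

### The job

The lidded well plate has been dropped into the front of the plate shaker: now lock it in for shaking. With fingertips on the lid, press the plate down hard on its sprung bed and, keeping it pressed, slide it back under the hold-down leaf spring until it is fully home against the back stop, then let go and move clear. Do not lift or pinch the plate, do not touch the spring with the fingers, and leave everything else on the bench where it is.

Things in the scene. Friction and masses are not known exactly. Their poses are not given: they have to be found in the camera images.
- shaker: Microplate shaker fixed to the bench, cream housing about 280 x 190 mm, blue sloping control panel at its front. Origin on the bench under its middle; its +x points from the panel to the back stop: the plate must slide that way; +y left, z up. Two side rails along x, inner faces 91 mm apart, tops 112 mm above the bench; a front lip of the same height ends at x = -113 mm. Friction about 0.15.
- home (a point): Where the centre of the lid's top is when the plate is fully home and the bed not pressed: on the shaker, 10.6 mm along its +x from its origin, 125 mm above the bench; axes as the shaker's.
- back_stop (a point): Centre of the top front edge of the aluminium back stop block, 74.4 mm along +x from the shaker's origin, 129 mm above the bench; the block is 103 mm wide and 30 mm deep, and carries the blue clamp bar with screw heads, up to 141 mm above the bench.
- plate: Loose 24-well culture plate with clear flat lid, pink and amber wells, 127.6 long x 85.5 wide x 21.5 mm tall, about 120 g. Origin: centre of its underside; x along its length, at the start along the shaker's x within 0.02 rad. It starts between the rails (2.7 mm play each side) on the sprung bed, 44 to 56 mm short of home, its far edge 8 to 20 mm short of the spring's tip.
- lid_centre (a point): Centre of the top face of the plate's lid, 21.5 mm above the plate's underside; 125 mm above the bench with the bed at rest.
- bed (a joint): Dark slick sprung bed under the plate (184 x 84 mm, friction 0.12), from front lip to back stop; stays level. Value: how far it is pressed down, m, 0 (rest) to 0.008 (bottomed). Starts to move at 3 N less the plate's weight, 1.2 N more per mm, 12 N at the bottom. At rest the plate's far edge is blocked by the spring's tip; pressed 6 mm or more it passes under, rubbing on the spring.
- hold_spring (a joint): Hold-down leaf spring: steel strip 40 mm wide clamped on the back stop block, reaching 54 mm towards the control panel over the plate's path. Value: angle bent up, rad, 0 at rest. Its bend (nose), 44 mm from the root, hangs 9 mm below the resting lid's top; it presses with 1.5 N plus 0.4 N per mm of lift. About 0.15 with the plate home and let go.
- spring_leaf: The strip itself; origin at its root on the clamp, 92 mm along +x from the shaker's origin and 131 mm above the bench, +z up. Not to be touched by the fingers.
- spring_tip (a point): Lower edge of the leaf spring's turned-up tip, 38.5 mm along +x from the shaker's origin, 121 mm above the bench: 4 mm below the top of the resting lid.
- tube_rack: Blue rack 150 x 58 mm with three capped tubes, 107 mm tall, loose, standing beside the shaker on its left; origin at the centre of its underside. Bystander.
- media_bottle: Amber bottle, 68 mm across and 150 mm tall, loose, standing beside the shaker on its right; origin at the centre of its underside. Bystander.
- tip_box: Pipette tip box with blue clear cover, 122 x 84 x 82 mm, loose; origin at the centre of its underside. Bystander.
- beaker: Glass beaker, 80 mm across and 95 mm tall, loose; origin at the centre of its underside. Bystander.
- pipette: Cream hand pipette lying on the bench, 264 mm long, loose; origin under its middle, x along it. Bystander.
- marker: Black marker pen with blue cap lying on the bench, 140 mm long, loose; origin under its barrel. Bystander.

How it is judged:
By the outcome, as a careful person would: the job done as asked, in the order asked, and still so for the second after the job is handed in, with the robot touching nothing.
It also fails if it takes over 38 s, if anything falls off the work surface, if the arm or the gripper's body presses on something with over 40 N, if the wrist force passes 120 N, or if a joint passes its speed limit or range.

## Working session

There is one attempt and no reset: what is moved stays moved. The work goes in short steps, Python scripts to look and compute and a tool call to move; the robot and the scene stay as the last step left them, time stands still between calls to the robot, and variables do not carry over. Pictures are saved under pics/ and viewed, about 8 in all and at most 12, crops included, and the job is handed in when it is done.

Besides the shell and the picture viewer there is one more tool, called after "Call:" as name([rows], argument=value, ...), one row to a line, values as JSON. apply_moves: Moves the arm, as the interface text tells. Its arguments: {"type":"object","properties":{"increments":{"type":"array","items":{"type":"object","properties":{"gripper":{"type":"number"},"delta_pos":{"type":"array","items":{"type":"number"}},"dr":{"type":"array","items":{"type":"number"}}}}}},"required":["increments"]}

```bash
ls; mkdir -p pics
python3 - <<'E'
from workcell import ctrl
import cv2,numpy as np
o=ctrl.get_obs();print(o)
for n in("top","side"):
    d=ctrl.get_image(n);cv2.imwrite(f"pics/{n}0.png",d["img"][:,:,::-1]);np.savez(f"{n}0.npz",**d)
    print(n,d["mtx"],d["rvec"],d["tvec"])
E
```

```text
pics
{'t': 0.0, 'qpos': array([-1.25903602e+00,  4.23841252e-01,  1.63066475e+00, -1.31851310e-05,
        1.08862762e+00, -1.90001541e-02]), 'qvel': array([-1.84578017e-03, -2.89981914e-03, -8.29541156e-05,  3.00016736e-04,
        1.61702770e-03, -2.13656577e-03]), 'joint_torque': array([ 3.46204852e-04, -5.44627798e+01, -2.73663282e+01,  6.44761068e-02,
        2.27723038e-02, -1.12871030e-04]), 'ee_pos': array([ 202.82172254, -590.57082484,  209.71138619]), 'orientation': array([ 2.04264921,  0.34255191, -2.04313865]), 'ft_force': array([-1.32368283, -0.77661366,  0.46949578]), 'moment': array([-0.0126648 ,  0.02882147,  0.00996592]), 'width': 88.44852495547173}
top [[425.64439521   0.         280.05457394]
 [  0.         425.64439521 218.40432696]
 [  0.           0.           1.        ]] [ 2.21512197 -2.14924258  0.09179206] [ -15.83053865  550.77279089 1266.6653931 ]
side [[385.96186155   0.         279.84268044]
 [  0.         385.96186155 208.3152816 ]
 [  0.           0.           1.        ]] [ 0.21006489 -2.87505762  1.13016523] [ 542.7152313   115.96122796 1261.6993205 ]
```

View pics/top0.png

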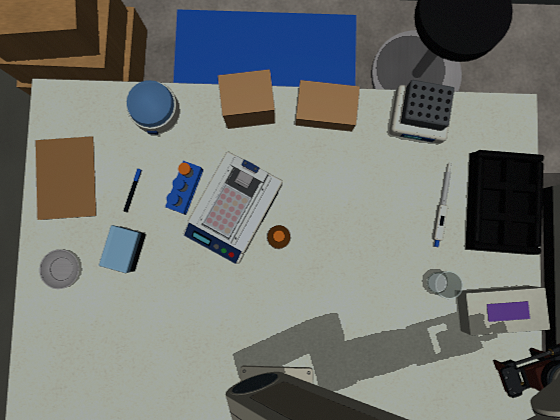

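View pics/side0.png

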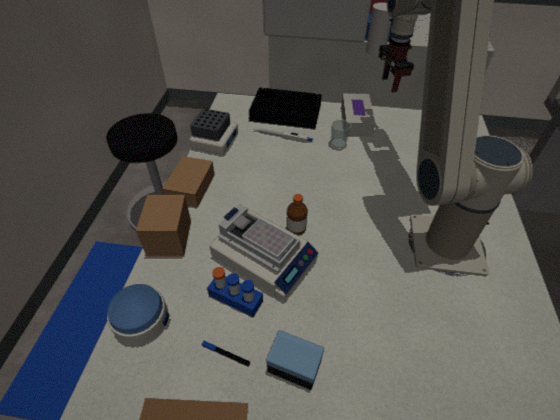

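The top view shows the shaker at about (235,205), with the panel towards (212,245) and the clamp near (243,165). The rack is on its left at (183,190) and the bottle on its right at (278,237). Next I'll rectify the view and fit.

```bash
cat > h.py <<'E'
import cv2,numpy as np
def load(n): return dict(np.load(n))
def cloud(d):
    K=d["mtx"];R=cv2.Rodrigues(d["rvec"])[0];Z=d["range_z"].astype(float)
    v,u=np.mgrid[:Z.shape[0],:Z.shape[1]]
    P=np.stack([(u-K[0,2])/K[0,0]*Z,(v-K[1,2])/K[1,1]*Z,Z],-1)-d["tvec"].reshape(3)
    W=P@R; W[Z==0]=np.nan
    return W
def rect(d,T,z,xr,yr,s):
    """ortho view of the plane z in the frame T=(x,y,yaw); columns = x (forward), rows = -y; s px per mm"""
    xs=np.arange(xr[0],xr[1],1/s);ys=np.arange(yr[1],yr[0],-1/s)
    X,Y=np.meshgrid(xs,ys);c,sn=np.cos(T[2]),np.sin(T[2])
    W=np.stack([T[0]+c*X-sn*Y,T[1]+sn*X+c*Y,np.full_like(X,z)],-1).reshape(-1,3)
    p=cv2.projectPoints(W,d["rvec"],d["tvec"],d["mtx"],None)[0].reshape(*X.shape,2).astype(np.float32)
    return cv2.remap(d["img"],p[...,0],p[...,1],cv2.INTER_CUBIC)
E
python3 - <<'E'
from h import *
d=load("top0.npz");W=cloud(d)
for p in [(235,205),(243,165),(212,245),(183,190),(278,237),(300,300)]: print(p,W[p[1],p[0]].round(1))
s=load("side0.npz");V=cloud(s)
for p in [(265,240),(236,219),(297,265),(298,200)]: print("s",p,V[p[1],p[0]].round(1))
# shaker blob: points above 60mm within 190mm of centre
c=W[205,235]
for nm,A in (("top",W),("side",V)):
    r=np.hypot(A[...,0]-c[0],A[...,1]-c[1])
    m=((A[...,2]>50)&(r<175)).astype(np.uint8)
    n,l,st,_=cv2.connectedComponentsWithStats(m)
    k=1+st[1:,4].argmax(); q=A[l==k]
    print(nm,len(q),cv2.minAreaRect(q[:,:2].astype(np.float32)))
    print(np.histogram(q[:,2],bins=np.arange(50,160,4)))
    b=q[(q[:,2]>130)];print("bar",len(b),cv2.minAreaRect(b[:,:2].astype(np.float32)))
E
```

```text
(235, 205) [576.2 127.7 127.1]
(243, 165) [686.6 108.2 142.4]
(212, 245) [464.1 198.7  51.2]
(183, 190) [622.8 288.9  63.4]
(278, 237) [490.    5.2 146.5]
(300, 300) [306.6 -67.1   2. ]
s (265, 240) [568.5 166.5 122.2]
s (236, 219) [667.9 102.5 124.8]
s (297, 265) [469.9 195.5  59.2]
s (298, 200) [490.5  17.8 148. ]
top 5924 ((579.419677734375, 141.20545959472656), (192.334228515625, 276.8283996582031), 63.08259582519531)
(array([ 84, 118, 247, 941, 918, 171,  12,  13, 183, 268,  83,  33, 156,
       248, 169, 223,  69, 368, 979, 457,  80,  58,  42,   4,   0,   0,
         0]), array([ 50,  54,  58,  62,  66,  70,  74,  78,  82,  86,  90,  94,  98,
       102, 106, 110, 114, 118, 122, 126, 130, 134, 138, 142, 146, 150,
       154, 158]))
bar 184 ((611.7774047851562, 131.84304809570312), (99.81643676757812, 193.9387969970703), 57.86430740356445)
side 5022 ((579.1630859375, 147.02610778808594), (191.65371704101562, 274.55633544921875), 62.43982696533203)
(array([145, 146, 211, 699, 788, 125,   2,  20, 115, 229,  82,  60, 136,
       241, 175, 209,  87, 201, 898, 315,  62,  55,  19,   2,   0,   0,
         0]), array([ 50,  54,  58,  62,  66,  70,  74,  78,  82,  86,  90,  94,  98,
       102, 106, 110, 114, 118, 122, 126, 130, 134, 138, 142, 146, 150,
       154, 158]))
bar 138 ((681.599853515625, 95.40135192871094), (100.58161163330078, 33.102352142333984), 65.98208618164062)
```

Run:
```python
from h import *
d=load("top0.npz");s=load("side0.npz")
T=(579.3,143,-0.465)
ims=[]
for e,z in((d,118),(s,118)):
    im=rect(e,T,z,(-150,150),(-75,75),2)[:,:,::-1].copy()
    for k in range(0,600,50): cv2.line(im,(k,0),(k,6),(0,0,255) if k!=300 else (0,255,0),1)
    for k in range(0,300,50): cv2.line(im,(0,k),(6,k),(0,0,255) if k!=150 else (0,255,0),1)
    ims.append(im)
cv2.imwrite("pics/rect.png",np.vstack(ims))
# points in shaker frame: profiles
c,sn=np.cos(T[2]),np.sin(T[2])
for nm,e in(("top",d),("side",s)):
    W=cloud(e);X=W[...,0]-T[0];Y=W[...,1]-T[1];x=c*X+sn*Y;y=-sn*X+c*Y;z=W[...,2]
    def rg(m,t): 
        if m.sum()>5: print(nm,t,m.sum(),"x",np.percentile(x[m],[2,50,98]).round(1),"y",np.percentile(y[m],[2,50,98]).round(1),"z",np.median(z[m]).round(1))
    rg((z>133)&(z<144)&(abs(y)<70)&(x>40)&(x<130),"bar")
    rg((z>121)&(z<129)&(abs(y)<42)&(x>-110)&(x<20),"lid")
    for a in range(-100,101,40):
        m=(z>107)&(z<117)&(abs(x-a)<20)
        rg(m&(y>42)&(y<70),f"railL{a}");rg(m&(y<-42)&(y>-70),f"railR{a}")
```

```text
top bar 119 x [106.2 120.2 129. ] y [-33.6  -2.3  23.6] z 137.1
top lid 976 x [-80.8 -31.2  18. ] y [-40.3   0.6  40.2] z 124.2
top railL-100 15 x [-93.6 -87.6 -80.5] y [42.7 46.9 51. ] z 110.4
top railR-100 16 x [-94.6 -89.5 -81.1] y [-51.8 -48.3 -42.5] z 110.8
top railL-60 26 x [-77.7 -58.2 -41.8] y [45.2 47.8 50.8] z 111.2
top railR-60 37 x [-79.4 -59.5 -41.5] y [-52.5 -49.3 -43. ] z 111.6
top railL-20 31 x [-39.2 -21.   -1.4] y [44.7 47.5 51. ] z 110.6
top railR-20 35 x [-39.4 -19.1  -1. ] y [-52.5 -48.9 -43.6] z 110.1
top railL20 30 x [ 1.2 20.1 38.2] y [44.3 47.2 50.7] z 111.3
top railR20 39 x [ 1.6 19.9 36.6] y [-52.8 -48.9 -44.1] z 111.1
top railL60 31 x [41.9 60.3 78.6] y [44.4 46.9 50.3] z 110.9
top railR60 33 x [40.9 59.6 79. ] y [-52.4 -49.3 -45.7] z 110.5
top railL100 15 x [81.1 92.  98.6] y [42.4 47.  49.4] z 111.7
top railR100 17 x [ 81.   91.2 110.7] y [-53.  -50.3 -47.6] z 111.5
side bar 83 x [110.1 117.9 129.2] y [-22.3   2.   26.6] z 136.5
side lid 795 x [-83.  -34.4  17.2] y [-39.1   1.6  40.6] z 124.3
side railL-100 20 x [-96.  -90.5 -82.1] y [43.2 50.3 54.1] z 111.4
side railR-100 12 x [-96.2 -90.  -82.6] y [-50.  -45.6 -42.3] z 110.8
side railL-60 54 x [-79.3 -58.9 -42.9] y [43.1 49.  54.2] z 111.1
side railL-20 54 x [-39.  -19.3  -0.2] y [42.5 49.1 54.6] z 111.7
side railL20 49 x [ 1.8 17.8 37.2] y [42.8 49.4 54.4] z 111.6
side railL60 35 x [40.6 58.4 79.1] y [43.2 50.6 54.6] z 110.3
side railR60 17 x [53.4 66.7 78.8] y [-49.9 -46.3 -42.8] z 111.0
side railL100 23 x [ 80.3  97.3 118.1] y [44.  52.1 54.1] z 112.5
side railR100 15 x [82.8 88.7 97.2] y [-50.1 -44.8 -42.8] z 110.0
```

View pics/rect.png

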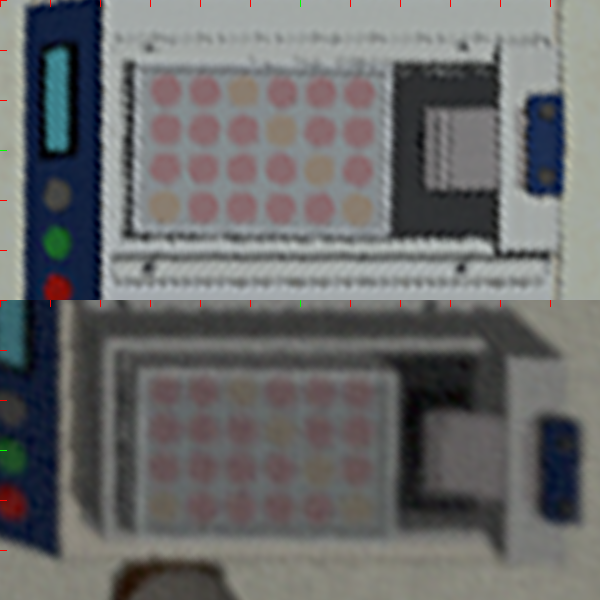

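The plate spans x ≈ -82 to +46 in my trial frame and the back-stop face is near +99, so the shaker origin is about 24 mm forward of the trial origin. I'll refine the edges numerically and work out the target.

```bash
cat > fr.py <<'E'
from h import *
from workcell import ctrl
from scipy.spatial.transform import Rotation as Ro
E
python3 - <<'E'
from fr import *
T=(579.3,143,-0.467)
def edges(e,z,xr,yr,ax):
    im=cv2.cvtColor(rect(e,T,z,xr,yr,4),cv2.COLOR_RGB2GRAY).astype(float)
    p=cv2.GaussianBlur(im.mean(ax).reshape(1,-1),(0,0),3)[0];g=np.gradient(p)
    o=[]
    for k in np.argsort(-abs(g)):
        if all(abs(k-a)>16 for a,_ in o): o.append((k,g[k]))
        if len(o)==4: break
    return [((xr[0]+k/4) if ax==0 else (yr[1]-k/4),round(v,2)) for k,v in o]
for n in("top","side"):
    e=load(n+"0.npz")
    print(n,"lid far",edges(e,125,(25,65),(-35,-22),0),edges(e,125,(25,65),(22,35),0))
    print(n,"lid near",edges(e,125,(-100,-60),(-35,35),0))
    print(n,"block",edges(e,129,(80,115),(-42,-25),0),edges(e,129,(80,115),(25,42),0))
    print(n,"tip",edges(e,121,(48,80),(-15,15),0))
    for a in(-75,30):
        print(n,"y",a,edges(e,112,(a,a+30),(35,65),1),edges(e,112,(a,a+30),(-65,-35),1))
o=ctrl.get_obs();print(Ro.from_rotvec(o["orientation"]).as_matrix().round(4))
E
```

```text
top lid far [(np.float64(44.5), np.float64(-8.42)), (np.float64(40.25), np.float64(2.05)), (np.float64(49.25), np.float64(0.76)), (np.float64(35.0), np.float64(0.7))] [(np.float64(45.5), np.float64(-8.5)), (np.float64(41.25), np.float64(2.31)), (np.float64(35.5), np.float64(1.46)), (np.float64(50.0), np.float64(0.74))]
top lid near [(np.float64(-98.5), np.float64(10.89)), (np.float64(-83.25), np.float64(8.82)), (np.float64(-87.5), np.float64(-6.36)), (np.float64(-79.0), np.float64(-1.91))]
top block [(np.float64(98.25), np.float64(10.69)), (np.float64(94.0), np.float64(-1.34)), (np.float64(102.5), np.float64(-1.08)), (np.float64(110.25), np.float64(0.37))] [(np.float64(98.25), np.float64(9.6)), (np.float64(103.0), np.float64(-1.04)), (np.float64(94.0), np.float64(-0.96)), (np.float64(111.25), np.float64(-0.65))]
top tip [(np.float64(62.0), np.float64(6.12)), (np.float64(69.75), np.float64(3.48)), (np.float64(57.75), np.float64(-1.57)), (np.float64(76.25), np.float64(1.48))]
top y -75 [(np.float64(43.5), np.float64(-3.48)), (np.float64(59.25), np.float64(-1.62)), (np.float64(55.0), np
[... 1598 characters left out ...]
5), np.float64(2.92)), (np.float64(45.75), np.float64(-2.53)), (np.float64(63.75), np.float64(-1.29))] [(np.float64(-59.0), np.float64(-3.95)), (np.float64(-47.25), np.float64(2.01)), (np.float64(-54.75), np.float64(-1.01)), (np.float64(-40.5), np.float64(-0.34))]
side y 30 [(np.float64(46.25), np.float64(-3.07)), (np.float64(53.0), np.float64(2.97)), (np.float64(36.75), np.float64(2.19)), (np.float64(63.75), np.float64(-1.38))] [(np.float64(-48.25), np.float64(1.71)), (np.float64(-56.5), np.float64(-0.73)), (np.float64(-44.0), np.float64(0.72)), (np.float64(-61.5), np.float64(0.52))]
[[-4.000e-04  3.248e-01 -9.458e-01]
 [ 1.300e-03 -9.458e-01 -3.248e-01]
 [-1.000e+00 -1.400e-03 -0.000e+00]]
```

```bash
cat > plan.py <<'E'
from fr import *
def plan(target,ydir,N):
    """rows from the measured pose to target, tool down, tool y along ydir"""
    o=ctrl.get_obs();R=Ro.from_rotvec(o["orientation"]);y=np.array([*ydir,0.]);x=np.array([0,0,-1.])
    G=Ro.from_matrix(np.column_stack([x,y,np.cross(x,y)]));w=(R.inv()*G).as_rotvec()/N
    d=(np.array(target)-o["ee_pos"])/N
    print("start",o["ee_pos"].round(1),"dr/row",w.round(4))
    for i in range(N): print((R.inv().apply(d)/10).round(2)); R=R*Ro.from_rotvec(w)
E
python3 - <<'E'
from plan import *
plan((551.6,157,205),(0.450,0.893),25)
E
```

```text
start [ 202.9 -590.6  209.8] dr/row [-0.0938 -0.0001  0.    ]
[ 0.02 -2.38 -2.29]
[ 0.02 -2.15 -2.5 ]
[ 0.02 -1.91 -2.69]
[ 0.02 -1.65 -2.86]
[ 0.02 -1.37 -3.  ]
[ 0.02 -1.08 -3.12]
[ 0.02 -0.79 -3.2 ]
[ 0.02 -0.48 -3.26]
[ 0.02 -0.18 -3.3 ]
[ 0.02  0.13 -3.3 ]
[ 0.02  0.44 -3.27]
[ 0.02  0.75 -3.21]
[ 0.02  1.04 -3.13]
[ 0.02  1.33 -3.02]
[ 0.02  1.61 -2.88]
[ 0.02  1.87 -2.72]
[ 0.02  2.12 -2.53]
[ 0.02  2.34 -2.32]
[ 0.02  2.55 -2.09]
[ 0.02  2.74 -1.84]
[ 0.02  2.9  -1.58]
[ 0.02  3.03 -1.3 ]
[ 0.02  3.14 -1.01]
[ 0.02  3.22 -0.71]
[ 0.02  3.27 -0.41]
```

Call:
apply_moves([
  {"gripper":40,"delta_pos":[0,-2.4,-2.3],"dr":[-0.094,0,0]},
  {"gripper":40,"delta_pos":[0,-2.15,-2.5],"dr":[-0.094,0,0]},
  {"gripper":40,"delta_pos":[0,-1.9,-2.7],"dr":[-0.094,0,0]},
  {"gripper":40,"delta_pos":[0,-1.65,-2.85],"dr":[-0.094,0,0]},
  {"gripper":40,"delta_pos":[0,-1.35,-3.0],"dr":[-0.094,0,0]},
])

```text
t: 0.52
ee_pos: [272.9, -439.8, 210.1]
orientation: [1.747, 0.745, -1.747]
ft_force: [-0.8, -0.4, -0.1]
width: 57.8
```

Call:
apply_moves([
  {"gripper":40,"delta_pos":[0,-1.1,-3.1],"dr":[-0.094,0,0]},
  {"gripper":40,"delta_pos":[0,-0.8,-3.2],"dr":[-0.094,0,0]},
  {"gripper":40,"delta_pos":[0,-0.5,-3.25],"dr":[-0.094,0,0]},
  {"gripper":40,"delta_pos":[0,-0.2,-3.3],"dr":[-0.094,0,0]},
  {"gripper":40,"delta_pos":[0,0.15,-3.3],"dr":[-0.094,0,0]},
])

```text
t: 0.93
ee_pos: [341.8, -290.1, 210.3]
orientation: [1.424, 1.055, -1.424]
ft_force: [0.1, 0.4, 0.4]
width: 35.3
```

Call:
apply_moves([
  {"gripper":40,"delta_pos":[0,0.45,-3.25],"dr":[-0.094,0,0]},
  {"gripper":40,"delta_pos":[0,0.75,-3.2],"dr":[-0.094,0,0]},
  {"gripper":40,"delta_pos":[0,1.05,-3.15],"dr":[-0.094,0,0]},
  {"gripper":40,"delta_pos":[0,1.35,-3.0],"dr":[-0.094,0,0]},
  {"gripper":40,"delta_pos":[0,1.6,-2.9],"dr":[-0.094,0,0]},
])

```text
t: 1.35
ee_pos: [411.5, -140.6, 210.4]
orientation: [1.08, 1.287, -1.08]
ft_force: [1.1, -0.5, -0.1]
width: 34.9
```

Call:
apply_moves([
  {"gripper":40,"delta_pos":[0,1.85,-2.7],"dr":[-0.094,0,0]},
  {"gripper":40,"delta_pos":[0,2.1,-2.55],"dr":[-0.094,0,0]},
  {"gripper":40,"delta_pos":[0,2.35,-2.3],"dr":[-0.094,0,0]},
  {"gripper":40,"delta_pos":[0,2.55,-2.1],"dr":[-0.094,0,0]},
  {"gripper":40,"delta_pos":[0,2.75,-1.85],"dr":[-0.094,0,0]},
])

```text
t: 1.77
ee_pos: [480.3, 9.2, 210.3]
orientation: [0.722, 1.448, -0.723]
ft_force: [0.5, -0.2, -0.1]
width: 35.0
```

Call:
apply_moves([
  {"gripper":40,"delta_pos":[0,2.9,-1.6],"dr":[-0.094,0,0]},
  {"gripper":40,"delta_pos":[0,3.05,-1.3],"dr":[-0.094,0,0]},
  {"gripper":40,"delta_pos":[0,3.1,-1.0],"dr":[-0.094,0,0]},
  {"gripper":40,"delta_pos":[0,3.2,-0.7],"dr":[-0.094,0,0]},
  {"gripper":40,"delta_pos":[0,3.2,-0.4],"dr":[-0.094,0,0]},
])

```text
t: 2.18
ee_pos: [548.8, 158.1, 210.1]
orientation: [0.357, 1.542, -0.358]
ft_force: [0.2, 0.0, -0.2]
width: 35.7
```

Call:
apply_moves([
  {"gripper":40,"delta_pos":[1.5,0,0],"dr":[0,0,0]},
  {"gripper":40,"delta_pos":[1.5,0,0],"dr":[0,0,0]},
  {"gripper":40,"delta_pos":[1.5,0,0],"dr":[0,0,0]},
  {"gripper":40,"delta_pos":[1.0,0,0],"dr":[0,0,0]},
  {"gripper":40,"delta_pos":[0,0,0],"dr":[0,0,0]},
])

```text
t: 2.6
ee_pos: [546.9, 155.9, 153.1]
orientation: [0.36, 1.544, -0.363]
ft_force: [-0.3, -1.3, -0.3]
width: 35.2
```

Run:
```python
from plan import *
o=ctrl.get_obs();print(o["t"],o["ee_pos"].round(1),o["ft_force"].round(2));print(Ro.from_rotvec(o["orientation"]).as_matrix().round(4))
plan((551.6,157,145),(0.450,0.893),1)
ims=[]
for n in("top","side"):
    d=ctrl.get_image(n)
    ims.append(rect(d,(579.3,143,-0.467),125,(-150,150),(-75,75),2)[:,:,::-1])
cv2.imwrite("pics/r1.png",np.vstack(ims))
```

```text
2.6 [546.9 155.9 153.1] [-0.31 -1.26 -0.34]
[[-0.0043  0.4446  0.8957]
 [-0.0011  0.8957 -0.4446]
 [-1.     -0.0029 -0.0033]]
start [546.9 155.9 153.1] dr/row [ 0.006  -0.0033  0.0029]
[0.81 0.31 0.37]
```

View pics/r1.png

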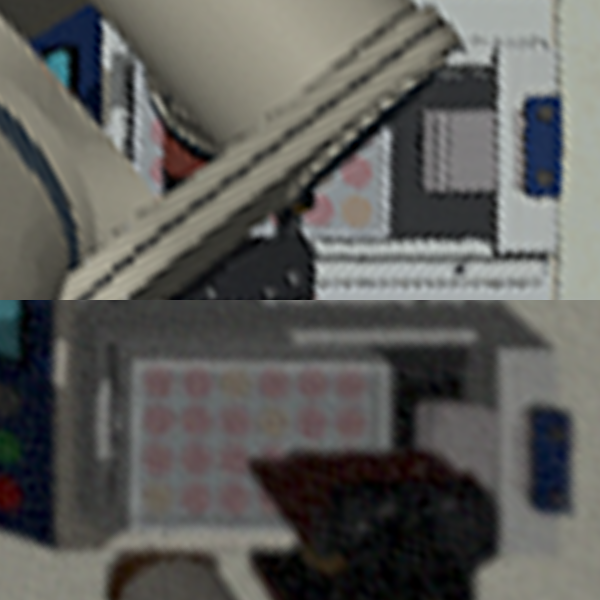

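The view shows the hand over the plate with its fingers above the middle of the lid; the spring at (460,150) is clear. I'll correct the offset and descend.

Call:
apply_moves([
  {"gripper":40,"delta_pos":[0.7,0.3,0.35],"dr":[0.006,-0.003,0.003]},
  {"gripper":40,"delta_pos":[0.7,0,0],"dr":[0,0,0]},
  {"gripper":40,"delta_pos":[0.4,0,0],"dr":[0,0,0]},
  {"gripper":40,"delta_pos":[0,0,0],"dr":[0,0,0]},
  {"gripper":40,"delta_pos":[0,0,0],"dr":[0,0,0]},
])

```text
t: 3.12
ee_pos: [552.9, 157.4, 137.2]
orientation: [0.367, 1.537, -0.364]
ft_force: [-0.9, 0.4, -0.6]
width: 35.1
```

Call:
apply_moves([
  {"gripper":40,"delta_pos":[0.1,0,0],"dr":[0,0,0]},
  {"gripper":40,"delta_pos":[0.1,0,0],"dr":[0,0,0]},
  {"gripper":40,"delta_pos":[0.1,0,0],"dr":[0,0,0]},
  {"gripper":40,"delta_pos":[0.1,0,0],"dr":[0,0,0]},
  {"gripper":40,"delta_pos":[0,0,0],"dr":[0,0,0]},
])

```text
t: 3.53
ee_pos: [553.0, 157.5, 133.3]
orientation: [0.368, 1.536, -0.364]
ft_force: [0.6, 0.0, -0.1]
width: 34.8
```

Call:
apply_moves([
  {"gripper":40,"delta_pos":[0.1,0,0],"dr":[0,0,0]},
  {"gripper":40,"delta_pos":[0.1,0,0],"dr":[0,0,0]},
  {"gripper":40,"delta_pos":[0.1,0,0],"dr":[0,0,0]},
  {"gripper":40,"delta_pos":[0.1,0,0],"dr":[0,0,0]},
  {"gripper":40,"delta_pos":[0,0,0],"dr":[0,0,0]},
])

```text
t: 3.95
ee_pos: [553.0, 157.5, 129.2]
orientation: [0.367, 1.536, -0.364]
ft_force: [-0.5, 0.8, -0.1]
width: 35.0
```

Call:
apply_moves([
  {"gripper":40,"delta_pos":[0.1,0,0],"dr":[0,0,0]},
  {"gripper":40,"delta_pos":[0.1,0,0],"dr":[0,0,0]},
  {"gripper":40,"delta_pos":[0.1,0,0],"dr":[0,0,0]},
  {"gripper":40,"delta_pos":[0,0,0],"dr":[0,0,0]},
  {"gripper":40,"delta_pos":[0,0,0],"dr":[0,0,0]},
])

```text
t: 4.37
ee_pos: [553.1, 157.5, 126.4]
orientation: [0.368, 1.536, -0.364]
ft_force: [0.5, 1.3, 0.0]
width: 34.9
```

No contact force yet at the expected height, so I'll look from close by.

Run:
```python
from plan import *
d=ctrl.get_image("side");np.savez("side2.npz",**d)
cv2.imwrite("pics/s2.png",cv2.resize(d["img"][170:300,190:330,::-1],None,fx=4,fy=4,interpolation=cv2.INTER_CUBIC))
o=ctrl.get_obs();print(o["ee_pos"],o["ft_force"])
x,_=cv2.projectPoints(np.array([[*o["ee_pos"][:2],o["ee_pos"][2]-8.]]),d["rvec"],d["tvec"],d["mtx"],None);print("tip px in crop",(x[0,0]-[190,170])*4)
W=cloud(d);T=(579.3,143,-0.467);c,s=np.cos(T[2]),np.sin(T[2]);X=W[...,0]-T[0];Y=W[...,1]-T[1];x=c*X+s*Y;y=-s*X+c*Y;z=W[...,2]
for a,b in((-80,-60),(-60,-45),(20,40)):
    m=(x>a)&(x<b)&(abs(y)<38)&(z>105)&(z<130);print(a,m.sum(),np.median(z[m]))
```

```text
[553.14496769 157.50718616 126.44317651] [ 0.10902636 -0.34751386  0.35884907]
tip px in crop [323.06756527 275.94102989]
-80 146 124.28874897096004
-60 110 124.65719746733055
20 28 124.20597990720754
```

View pics/s2.png

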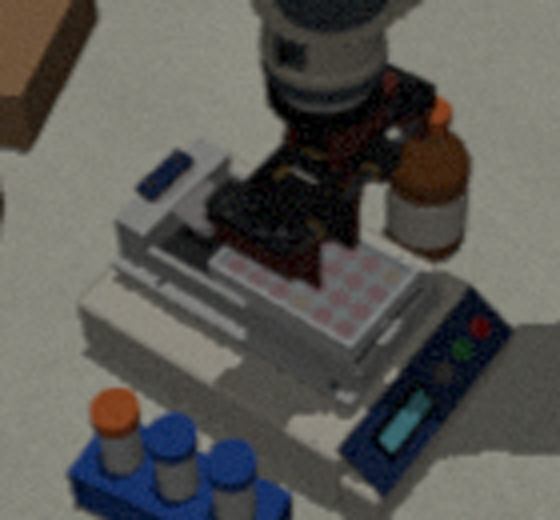

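The lid still measures about 124.3 mm. The finger ends at (322,280) and (355,240) are just above it, so they are retracted at this opening. I'll keep going down in small steps.

Call:
apply_moves([
  {"gripper":40,"delta_pos":[0.1,0,0],"dr":[0,0,0]},
  {"gripper":40,"delta_pos":[0.1,0,0],"dr":[0,0,0]},
  {"gripper":40,"delta_pos":[0.1,0,0],"dr":[0,0,0]},
  {"gripper":40,"delta_pos":[0,0,0],"dr":[0,0,0]},
  {"gripper":40,"delta_pos":[0,0,0],"dr":[0,0,0]},
])

```text
t: 4.83
ee_pos: [553.1, 157.5, 123.4]
orientation: [0.368, 1.536, -0.364]
ft_force: [0.4, -0.7, 0.0]
width: 35.0
```

Call:
apply_moves([
  {"gripper":40,"delta_pos":[0.1,0,0],"dr":[0,0,0]},
  {"gripper":40,"delta_pos":[0.1,0,0],"dr":[0,0,0]},
  {"gripper":40,"delta_pos":[0.1,0,0],"dr":[0,0,0]},
  {"gripper":40,"delta_pos":[0,0,0],"dr":[0,0,0]},
  {"gripper":40,"delta_pos":[0,0,0],"dr":[0,0,0]},
])

```text
t: 5.25
ee_pos: [553.1, 157.5, 120.4]
orientation: [0.367, 1.536, -0.364]
ft_force: [0.2, -0.4, 0.4]
width: 35.2
```

Call:
apply_moves([
  {"gripper":40,"delta_pos":[0.1,0,0],"dr":[0,0,0]},
  {"gripper":40,"delta_pos":[0.1,0,0],"dr":[0,0,0]},
  {"gripper":40,"delta_pos":[0.1,0,0],"dr":[0,0,0]},
  {"gripper":40,"delta_pos":[0,0,0],"dr":[0,0,0]},
  {"gripper":40,"delta_pos":[0,0,0],"dr":[0,0,0]},
])

```text
t: 5.67
ee_pos: [553.1, 157.5, 117.4]
orientation: [0.368, 1.536, -0.364]
ft_force: [-0.3, 0.6, -0.7]
width: 35.2
```

```bash
cat > lidz.py <<'E'
from plan import *
d=ctrl.get_image("side")
o=ctrl.get_obs();print(o["t"],o["ee_pos"],o["ft_force"])
W=cloud(d);T=(579.3,143,-0.467);c,s=np.cos(T[2]),np.sin(T[2]);X=W[...,0]-T[0];Y=W[...,1]-T[1];x=c*X+s*Y;y=-s*X+c*Y;z=W[...,2]
for a,b in((-80,-60),(-60,-45),(-20,10),(20,40)):
    m=(x>a)&(x<b)&(abs(y)<38)&(z>105)&(z<130);print(a,m.sum(),np.median(z[m]))
m=(d["img"][...,0].astype(int)-d["img"][...,2]>15)&(abs(x+30)<40)&(abs(y)<80)&(z>100)&(z<200)&((z>128)|False)
print("finger low pts",np.sort(z[m])[:8].round(1),m.sum())
cv2.imwrite("pics/s3.png",cv2.resize(d["img"][190:275,220:310,::-1],None,fx=7,fy=7,interpolation=cv2.INTER_CUBIC))
E
python3 lidz.py
```

```text
5.7167 [553.21214972 157.5510899  117.46380412] [-0.54794251  0.77197666  0.46477759]
-80 149 124.31301630067257
-60 104 124.38052550028769
-20 24 124.01355002404114
20 16 123.91667401820024
finger low pts [128.2 128.8 139.5 141.1 142.7 143.  143.2 143.2] 37
```

View pics/s3.png

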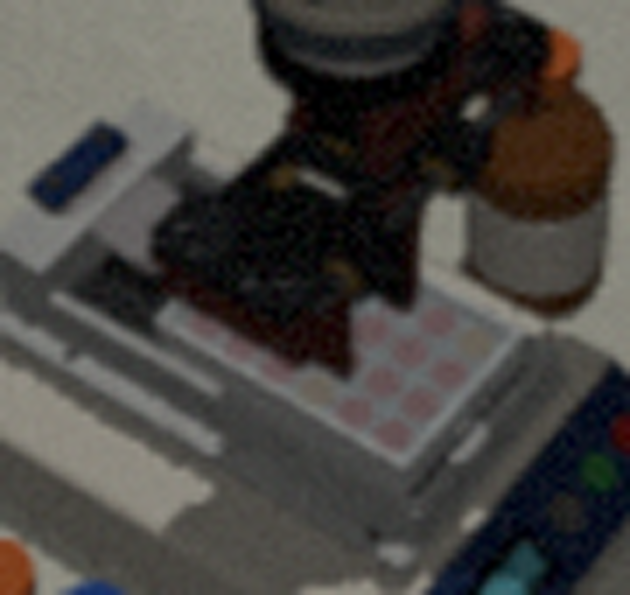

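Run:
```python
from plan import *
d=ctrl.get_image("side");W=cloud(d)
T=(579.3,143,-0.467);c,s=np.cos(T[2]),np.sin(T[2]);X=W[...,0]-T[0];Y=W[...,1]-T[1]
A=np.stack([c*X+s*Y,-s*X+c*Y,W[...,2]],-1)
for u in(262,266,269):
    print(u,[tuple(A[v,u].round(0).astype(int)) for v in range(234,248,2)])
for u in(274,278):
    print(u,[tuple(A[v,u].round(0).astype(int)) for v in range(222,238,2)])
o=ctrl.get_obs();p=o["ee_pos"];print(c*(p[0]-T[0])+s*(p[1]-T[1]),-s*(p[0]-T[0])+c*(p[1]-T[1]))
```

```text
262 [(np.int64(-64), np.int64(83), np.int64(248)), (np.int64(-63), np.int64(83), np.int64(239)), (np.int64(-63), np.int64(83), np.int64(231)), (np.int64(-61), np.int64(81), np.int64(219)), (np.int64(-61), np.int64(82), np.int64(212)), (np.int64(-23), np.int64(34), np.int64(124)), (np.int64(-29), np.int64(42), np.int64(127))]
266 [(np.int64(-38), np.int64(34), np.int64(180)), (np.int64(-35), np.int64(30), np.int64(165)), (np.int64(-33), np.int64(28), np.int64(153)), (np.int64(-33), np.int64(28), np.int64(145)), (np.int64(-33), np.int64(28), np.int64(134)), (np.int64(-31), np.int64(26), np.int64(121)), (np.int64(-36), np.int64(32), np.int64(123))]
269 [(np.int64(-42), np.int64(25), np.int64(174)), (np.int64(-42), np.int64(25), np.int64(165)), (np.int64(-42), np.int64(25), np.int64(156)), (np.int64(-39), np.int64(22), np.int64(142)), (np.int64(-41), np.int64(25), np.int64(138)), (np.int64(-39), np.int64(22), np.int64(124)), (np.int64(-42), np.int64(27), np.int64(122))]
274 [(np.int64(-59), np.int64(25), np.int64(235)), (np.int64(-63), np.int64(30), np.int64(235)), (np.int64(-64), np.int64(32), np.int64(229)), (np.int64(-63), np.int64(31), np.int64(220)), (np.int64(-28), np.int64(-17), np.int64(140)), (np.int64(-30), np.int64(-15), np.int64(134)), (np.int64(-29), np.int64(-16), np.int64(124)), (np.int64(-34), np.int64(-10), np.int64(124))]
278 [(np.int64(-42), np.int64(-17), np.int64(185)), (np.int64(-42), np.int64(-18), np.int64(175)), (np.int64(-41), np.int64(-19), np.int64(165)), (np.int64(-41), np.int64(-19), np.int64(156)), (np.int64(-40), np.int64(-21), np.int64(145)), (np.int64(-42), np.int64(-18), np.int64(140)), (np.int64(-40), np.int64(-21), np.int64(127)), (np.int64(-45), np.int64(-14), np.int64(128))]
-29.850833344519632 1.24052880613017
```

The finger ends now read about z 125-130, roughly at the lid. I'll continue slowly until there is force.

Call:
apply_moves([
  {"gripper":40,"delta_pos":[0.1,0,0],"dr":[0,0,0]},
  {"gripper":40,"delta_pos":[0.1,0,0],"dr":[0,0,0]},
  {"gripper":40,"delta_pos":[0.1,0,0],"dr":[0,0,0]},
  {"gripper":40,"delta_pos":[0,0,0],"dr":[0,0,0]},
  {"gripper":40,"delta_pos":[0,0,0],"dr":[0,0,0]},
])

```text
t: 6.18
ee_pos: [553.1, 157.5, 114.4]
orientation: [0.368, 1.536, -0.364]
ft_force: [-0.5, 0.9, -0.2]
width: 35.2
```

Call:
apply_moves([
  {"gripper":40,"delta_pos":[0.1,0,0],"dr":[0,0,0]},
  {"gripper":40,"delta_pos":[0.1,0,0],"dr":[0,0,0]},
  {"gripper":40,"delta_pos":[0.1,0,0],"dr":[0,0,0]},
  {"gripper":40,"delta_pos":[0,0,0],"dr":[0,0,0]},
  {"gripper":40,"delta_pos":[0,0,0],"dr":[0,0,0]},
])

```text
t: 6.6
ee_pos: [553.4, 157.6, 111.7]
orientation: [0.368, 1.536, -0.364]
ft_force: [-0.4, -0.7, 4.0]
width: 35.0
```

Contact at TCP z ≈ 112.4. Now pressing towards bottom.

Call:
apply_moves([
  {"gripper":40,"delta_pos":[0.1,0,0],"dr":[0,0,0]},
  {"gripper":40,"delta_pos":[0.1,0,0],"dr":[0,0,0]},
  {"gripper":40,"delta_pos":[0.1,0,0],"dr":[0,0,0]},
  {"gripper":40,"delta_pos":[0.1,0,0],"dr":[0,0,0]},
  {"gripper":40,"delta_pos":[0,0,0],"dr":[0,0,0]},
])

```text
t: 7.02
ee_pos: [553.4, 157.6, 107.8]
orientation: [0.368, 1.536, -0.364]
ft_force: [-1.6, -0.6, 7.8]
width: 34.8
```

Call:
apply_moves([
  {"gripper":40,"delta_pos":[0.1,0,0],"dr":[0,0,0]},
  {"gripper":40,"delta_pos":[0.1,0,0],"dr":[0,0,0]},
  {"gripper":40,"delta_pos":[0.05,0,0],"dr":[0,0,0]},
  {"gripper":40,"delta_pos":[0,0,0],"dr":[0,0,0]},
  {"gripper":40,"delta_pos":[0,0,0],"dr":[0,0,0]},
])

```text
t: 7.43
ee_pos: [553.5, 157.6, 105.8]
orientation: [0.368, 1.535, -0.364]
ft_force: [-2.3, -0.7, 11.3]
width: 35.2
```

Call:
apply_moves([
  {"gripper":40,"delta_pos":[0.05,0,0],"dr":[0,0,0]},
  {"gripper":40,"delta_pos":[0.05,0,0],"dr":[0,0,0]},
  {"gripper":40,"delta_pos":[0,0,0],"dr":[0,0,0]},
  {"gripper":40,"delta_pos":[0,0,0],"dr":[0,0,0]},
  {"gripper":40,"delta_pos":[0,0,0],"dr":[0,0,0]},
])

```text
t: 7.85
ee_pos: [553.6, 157.7, 105.1]
orientation: [0.368, 1.535, -0.364]
ft_force: [-2.6, 0.6, 12.9]
width: 34.8
```

```bash
sed -i 's/^cv2.imwrite.*//' lidz.py; python3 lidz.py
```

```text
7.9 [553.64652764 157.6861843  105.10507618] [-3.15519424 -1.27722045 11.8569015 ]
-80 149 116.56871126460746
-60 107 116.17108615726666
-20 13 115.3945637023439
20 8 116.01999330671308
finger low pts [128.9 129.4 131.2 131.3 133.7 135.  135.8 135.9] 39
```

The lid is down to about 116.4 mm, 8 mm below rest, so the bed is bottomed. I'll add a little margin and then slide along tool z.

Call:
apply_moves([
  {"gripper":40,"delta_pos":[0.1,0,0],"dr":[0,0,0]},
  {"gripper":40,"delta_pos":[0,0,0],"dr":[0,0,0]},
  {"gripper":40,"delta_pos":[0,0,0.1],"dr":[0,0,0]},
  {"gripper":40,"delta_pos":[0,0,0.1],"dr":[0,0,0]},
  {"gripper":40,"delta_pos":[0,0,0.2],"dr":[0,0,0]},
])

```text
t: 8.32
ee_pos: [557.8, 156.5, 105.0]
orientation: [0.369, 1.534, -0.363]
ft_force: [-4.1, 1.9, 19.1]
width: 35.4
```

Call:
apply_moves([
  {"gripper":40,"delta_pos":[0,0,0.2],"dr":[0,0,0]},
  {"gripper":40,"delta_pos":[0,0,0.2],"dr":[0,0,0]},
  {"gripper":40,"delta_pos":[0,0,0.1],"dr":[0,0,0]},
  {"gripper":40,"delta_pos":[0,0,0],"dr":[0,0,0]},
  {"gripper":40,"delta_pos":[0,0,0],"dr":[0,0,0]},
])

```text
t: 8.73
ee_pos: [562.8, 154.2, 105.1]
orientation: [0.369, 1.533, -0.362]
ft_force: [-3.1, 1.3, 17.6]
width: 35.3
```

```bash
cat > gap.py <<'E'
from plan import *
import sys
T=(579.3,143,-0.467);c,s=np.cos(T[2]),np.sin(T[2]);o=ctrl.get_obs();p=o["ee_pos"]
print(o["t"],p.round(1),"tcp x",round(c*(p[0]-T[0])+s*(p[1]-T[1]),1),"F",o["ft_force"].round(1))
z=float(sys.argv[1]);d=ctrl.get_image("side")
im=rect(d,T,z,(-110,-30),(-30,30),4);g=np.gradient(cv2.GaussianBlur(cv2.cvtColor(im,cv2.COLOR_RGB2GRAY).astype(float).mean(0).reshape(1,-1),(0,0),3)[0])
print("near edges",[(-110+k/4,round(g[k],1)) for k in range(2,len(g)-2) if abs(g[k])>1.2 and abs(g[k])==abs(g[max(k-6,0):k+7]).max()])
W=cloud(d);X=W[...,0]-T[0];Y=W[...,1]-T[1];x=c*X+s*Y;y=-s*X+c*Y;h=W[...,2]
for a in range(-95,-20,5):
    m=(x>a)&(x<a+5)&(abs(y)<36)&(h>80)&(h<132);print(a,np.median(h[m]).round(1),end="; ")
E
python3 gap.py 117
```

```text
8.7333 [562.8 154.2 105.1] tcp x -19.8 F [-3.1  1.3 17.6]
near edges [(-91.5, np.float64(-2.5)), (-84.25, np.float64(2.1)), (-75.0, np.float64(2.9)), (-69.75, np.float64(-1.4)), (-31.5, np.float64(-1.2))]
-95 110.3; -90 110.7; -85 95.2; -80 95.2; -75 109.7; -70 116.6; -65 115.5; -60 115.7; -55 115.7; -50 117.1; -45 116.7; -40 116.6; -35 117.1; -30 116.6; -25 117.7;
```

The plate travels with the fingers (near edge -84 to -75). I'll continue under the spring.

Call:
apply_moves([
  {"gripper":40,"delta_pos":[0,0,0.2],"dr":[0,0,0]},
  {"gripper":40,"delta_pos":[0,0,0.2],"dr":[0,0,0]},
  {"gripper":40,"delta_pos":[0,0,0.2],"dr":[0,0,0]},
  {"gripper":40,"delta_pos":[0,0,0.2],"dr":[0,0,0]},
  {"gripper":40,"delta_pos":[0,0,0.2],"dr":[0,0,0]},
])

```text
t: 9.2
ee_pos: [571.5, 149.8, 105.1]
orientation: [0.369, 1.534, -0.362]
ft_force: [-2.9, 2.0, 16.8]
width: 35.0
```

Call:
apply_moves([
  {"gripper":40,"delta_pos":[0,0,0.2],"dr":[0,0,0]},
  {"gripper":40,"delta_pos":[0,0,0.2],"dr":[0,0,0]},
  {"gripper":40,"delta_pos":[0,0,0.2],"dr":[0,0,0]},
  {"gripper":40,"delta_pos":[0,0,0.2],"dr":[0,0,0]},
  {"gripper":40,"delta_pos":[0,0,0],"dr":[0,0,0]},
])

```text
t: 9.62
ee_pos: [578.3, 146.1, 105.1]
orientation: [0.369, 1.534, -0.363]
ft_force: [-4.4, 1.9, 18.8]
width: 35.3
```

```bash
python3 gap.py 117
```

```text
9.6167 [578.3 146.1 105.1] tcp x -2.3 F [-4.4  1.9 18.8]
near edges [(-91.75, np.float64(-2.5)), (-66.75, np.float64(2.3)), (-57.75, np.float64(3.0)), (-52.25, np.float64(-1.4))]
-95 110.9; -90 110.5; -85 95.3; -80 95.1; -75 95.5; -70 95.0; -65 94.9; -60 101.2; -55 116.2; -50 116.5; -45 117.1; -40 116.2; -35 116.3; -30 117.0; -25 116.6;
```

Call:
apply_moves([
  {"gripper":40,"delta_pos":[0,0,0.2],"dr":[0,0,0]},
  {"gripper":40,"delta_pos":[0,0,0.2],"dr":[0,0,0]},
  {"gripper":40,"delta_pos":[0,0,0.2],"dr":[0,0,0]},
  {"gripper":40,"delta_pos":[0,0,0.2],"dr":[0,0,0]},
  {"gripper":40,"delta_pos":[0,0,0.2],"dr":[0,0,0]},
])

```text
t: 10.08
ee_pos: [587.1, 141.7, 105.1]
orientation: [0.369, 1.534, -0.363]
ft_force: [-4.9, 2.7, 17.3]
width: 34.9
```

Call:
apply_moves([
  {"gripper":40,"delta_pos":[0,0,0.2],"dr":[0,0,0]},
  {"gripper":40,"delta_pos":[0,0,0.2],"dr":[0,0,0]},
  {"gripper":40,"delta_pos":[0,0,0.2],"dr":[0,0,0]},
  {"gripper":40,"delta_pos":[0,0,0.2],"dr":[0,0,0]},
  {"gripper":40,"delta_pos":[0,0,0],"dr":[0,0,0]},
])

```text
t: 10.5
ee_pos: [594.6, 137.9, 105.1]
orientation: [0.369, 1.534, -0.363]
ft_force: [-3.8, 1.3, 16.6]
width: 35.4
```

```bash
python3 gap.py 117
```

```text
10.5 [594.6 137.9 105.1] tcp x 16.0 F [-3.8  1.3 16.6]
near edges [(-91.75, np.float64(-2.7)), (-49.0, np.float64(2.3)), (-39.5, np.float64(2.9)), (-34.0, np.float64(-1.4))]
-95 110.4; -90 109.9; -85 95.3; -80 95.1; -75 95.9; -70 95.3; -65 94.4; -60 95.3; -55 94.9; -50 94.5; -45 95.0; -40 106.9; -35 116.7; -30 116.6; -25 115.7;
```

Call:
apply_moves([
  {"gripper":40,"delta_pos":[0,0,0.1],"dr":[0,0,0]},
  {"gripper":40,"delta_pos":[0,0,0.1],"dr":[0,0,0]},
  {"gripper":40,"delta_pos":[0,0,0.1],"dr":[0,0,0]},
  {"gripper":40,"delta_pos":[0,0,0.1],"dr":[0,0,0]},
  {"gripper":40,"delta_pos":[0,0,0],"dr":[0,0,0]},
])

```text
t: 10.97
ee_pos: [598.0, 136.2, 105.1]
orientation: [0.369, 1.534, -0.363]
ft_force: [-4.1, 1.4, 17.9]
width: 35.1
```

Call:
apply_moves([
  {"gripper":40,"delta_pos":[0,0,0.05],"dr":[0,0,0]},
  {"gripper":40,"delta_pos":[0,0,0.05],"dr":[0,0,0]},
  {"gripper":40,"delta_pos":[0,0,0.05],"dr":[0,0,0]},
  {"gripper":40,"delta_pos":[0,0,0.05],"dr":[0,0,0]},
  {"gripper":40,"delta_pos":[0,0,0],"dr":[0,0,0]},
])

```text
t: 11.38
ee_pos: [599.6, 135.4, 105.1]
orientation: [0.369, 1.534, -0.363]
ft_force: [-4.0, 2.3, 17.2]
width: 35.2
```

Call:
apply_moves([
  {"gripper":40,"delta_pos":[0,0,0.05],"dr":[0,0,0]},
  {"gripper":40,"delta_pos":[0,0,0.05],"dr":[0,0,0]},
  {"gripper":40,"delta_pos":[0,0,0.05],"dr":[0,0,0]},
  {"gripper":40,"delta_pos":[0,0,0.05],"dr":[0,0,0]},
  {"gripper":40,"delta_pos":[0,0,0],"dr":[0,0,0]},
])

```text
t: 11.8
ee_pos: [601.4, 134.5, 105.1]
orientation: [0.369, 1.534, -0.363]
ft_force: [-4.3, 1.7, 16.5]
width: 35.5
```

```bash
python3 gap.py 117
```

```text
11.8 [601.4 134.5 105.1] tcp x 23.6 F [-4.3  1.7 16.5]
near edges [(-91.75, np.float64(-2.8)), (-41.25, np.float64(1.9)), (-32.25, np.float64(2.8))]
-95 110.9; -90 108.9; -85 94.9; -80 94.9; -75 96.2; -70 94.4; -65 94.9; -60 94.7; -55 94.6; -50 94.7; -45 94.0; -40 94.9; -35 97.4; -30 114.6; -25 116.7;
```

Call:
apply_moves([
  {"gripper":40,"delta_pos":[0,0,0.05],"dr":[0,0,0]},
  {"gripper":40,"delta_pos":[0,0,0.05],"dr":[0,0,0]},
  {"gripper":40,"delta_pos":[0,0,0.05],"dr":[0,0,0]},
  {"gripper":40,"delta_pos":[0,0,0.05],"dr":[0,0,0]},
  {"gripper":40,"delta_pos":[0,0,0],"dr":[0,0,0]},
])

```text
t: 12.27
ee_pos: [602.0, 134.1, 105.0]
orientation: [0.369, 1.537, -0.363]
ft_force: [-8.0, 4.8, 19.5]
width: 35.2
```

Call:
apply_moves([
  {"gripper":40,"delta_pos":[0,0,0.05],"dr":[0,0,0]},
  {"gripper":40,"delta_pos":[0,0,0.05],"dr":[0,0,0]},
  {"gripper":40,"delta_pos":[0,0,0.05],"dr":[0,0,0]},
  {"gripper":40,"delta_pos":[0,0,0.05],"dr":[0,0,0]},
  {"gripper":40,"delta_pos":[0,0,0],"dr":[0,0,0]},
])

```text
t: 12.68
ee_pos: [602.1, 134.0, 105.0]
orientation: [0.37, 1.54, -0.363]
ft_force: [-13.9, 8.4, 24.4]
width: 35.6
```

```bash
python3 gap.py 117
```

```text
12.6833 [602.1 134.  105. ] tcp x 24.4 F [-13.9   8.4  24.4]
near edges [(-98.5, np.float64(1.2)), (-91.25, np.float64(-2.9)), (-40.75, np.float64(2.4)), (-31.75, np.float64(2.7))]
-95 109.9; -90 110.4; -85 95.2; -80 95.1; -75 94.6; -70 95.1; -65 95.3; -60 94.4; -55 94.8; -50 94.4; -45 94.5; -40 94.6; -35 96.5; -30 108.9; -25 116.3;
```

The plate is home: fore-aft force rose to 16 N with the TCP stopped. I'll lift straight up.

Call:
apply_moves([
  {"gripper":40,"delta_pos":[0,0,-0.1],"dr":[0,0,0]},
  {"gripper":40,"delta_pos":[-0.2,0,0],"dr":[0,0,0]},
  {"gripper":40,"delta_pos":[-0.2,0,0],"dr":[0,0,0]},
  {"gripper":40,"delta_pos":[-0.2,0,0],"dr":[0,0,0]},
  {"gripper":40,"delta_pos":[-0.2,0,0],"dr":[0,0,0]},
])

```text
t: 13.15
ee_pos: [603.2, 132.5, 111.1]
orientation: [0.367, 1.536, -0.364]
ft_force: [0.2, -0.5, 0.3]
width: 35.2
```

Call:
apply_moves([
  {"gripper":40,"delta_pos":[-0.3,0,0],"dr":[0,0,0]},
  {"gripper":40,"delta_pos":[-0.6,0,0],"dr":[0,0,0]},
  {"gripper":40,"delta_pos":[-1.5,0,0],"dr":[0,0,0]},
  {"gripper":40,"delta_pos":[-2.5,0,0],"dr":[0,0,0]},
  {"gripper":40,"delta_pos":[-3.0,0,0],"dr":[0,0,0]},
])

```text
t: 13.57
ee_pos: [601.7, 131.7, 189.4]
orientation: [0.367, 1.539, -0.366]
ft_force: [0.3, -0.6, 0.7]
width: 35.0
```

Call:
apply_moves([
  {"gripper":40,"delta_pos":[-3.0,0,-2],"dr":[0,0,0]},
  {"gripper":40,"delta_pos":[-2,0,-3],"dr":[0,0,0]},
  {"gripper":40,"delta_pos":[0,0,-4],"dr":[0,0,0]},
  {"gripper":40,"delta_pos":[0,0,-4],"dr":[0,0,0]},
  {"gripper":40,"delta_pos":[0,0,-3],"dr":[0,0,0]},
])

```text
t: 13.98
ee_pos: [457.5, 204.5, 240.2]
orientation: [0.368, 1.536, -0.364]
ft_force: [0.0, 0.5, -0.9]
width: 35.1
```

Run:
```python
from plan import *
T=(579.3,143,-0.467);c,s=np.cos(T[2]),np.sin(T[2])
o=ctrl.get_obs();print(o["t"],o["ee_pos"],o["ft_force"])
ims=[]
for n in("top","side"):
    d=ctrl.get_image(n);e0=load(n+"0.npz")
    ims.append(rect(d,T,125,(-150,150),(-75,75),2)[:,:,::-1])
    im=rect(d,T,125,(-110,-10),(-30,30),4);g=np.gradient(cv2.GaussianBlur(cv2.cvtColor(im,cv2.COLOR_RGB2GRAY).astype(float).mean(0).reshape(1,-1),(0,0),3)[0])
    print(n,"near edges",[(-110+k/4,round(g[k],1)) for k in range(2,len(g)-2) if abs(g[k])>2 and abs(g[k])==abs(g[max(k-6,0):k+7]).max()])
    W=cloud(d);X=W[...,0]-T[0];Y=W[...,1]-T[1];x=c*X+s*Y;y=-s*X+c*Y;h=W[...,2]
    for nm,q in (("lid -25..60",(x>-25)&(x<55)&(abs(y)<38)),("spring",(x>66)&(x<90)&(abs(y)<16)),("lid by spring",(x>66)&(x<90)&(abs(y)>26)&(abs(y)<38))):
        m=q&(h>100)&(h<145);print(nm,m.sum(),np.percentile(h[m],[10,50,90]).round(1) if m.sum() else "")
cv2.imwrite("pics/end.png",np.vstack(ims))
```

```text
13.9833 [457.5359614  204.53926021 240.16980706] [ 0.02030769  0.49203863 -0.90633906]
top near edges [(-99.25, np.float64(7.8)), (-86.5, np.float64(-4.8)), (-30.0, np.float64(9.8)), (-26.0, np.float64(-2.7))]
lid -25..60 773 [119.1 122.1 124.7]
spring 95 [123.3 127.  129.6]
lid by spring 73 [119.1 121.3 124.5]
side near edges [(-94.75, np.float64(-2.8)), (-32.25, np.float64(2.9))]
lid -25..60 536 [120.2 122.2 124.3]
spring 63 [123.9 127.3 129.9]
lid by spring 51 [119.6 122.3 124.5]
```

View pics/end.png

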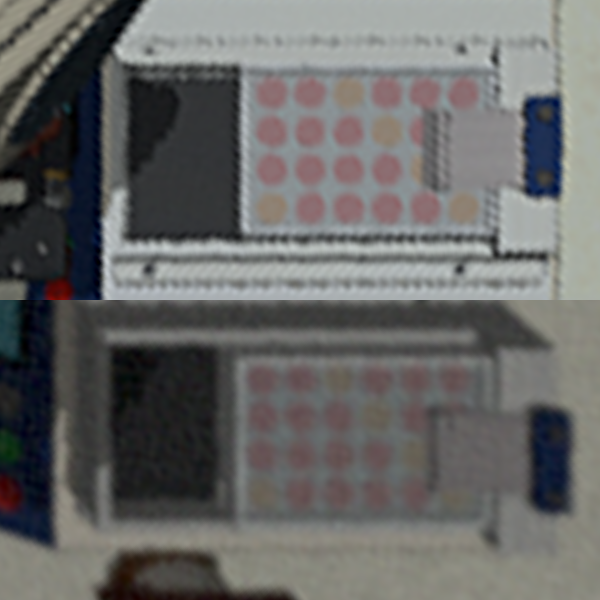

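The plate sits under the spring with its far edge at the stop: far edge ≈ 98 and block ≈ 98 in the top view, leaf over the lid at (440,150). A quick bystander check, then I'll hand in.

Run:
```python
from plan import *
a=load("side0.npz")["range_z"];d=ctrl.get_image("side");b=d["range_z"];c=(abs(a-b)>12).astype(np.uint8);c=cv2.morphologyEx(c,cv2.MORPH_OPEN,np.ones((3,3)))
n,l,st,_=cv2.connectedComponentsWithStats(c);print(st[1:])
o=ctrl.get_obs();print(o["t"],o["ft_force"].round(1),abs(o["qvel"]).max())
ctrl.close_job()
```

```text
[[  275     0   264   234 27677]
 [  474     0    86   235 11268]
 [  248    35     3     3     9]
 [  159    87     3     4    12]
 [  229    88     3     3     9]
 [  189   108     3     3     9]
 [  229   213    28    25   234]
 [  264   231    30    28   475]]
14.1333 [ 0.6 -0.3  0.7] 0.05041229739188751
the job is handed in; nothing more can be done
```

The plate is locked in and the job is handed in at about 14 s. With the fingertips on the lid, I pressed the bed to its stop (about 8 mm). I then slid the plate about 53 mm back under the spring, lifted straight up and moved clear.

**Pressing and sliding:** The downward force stayed at 17–24 N throughout the slide. At the end the fore-aft force rose to about 16 N and the tool stopped moving, so the plate had reached the back stop.

**Last checks:**
- **Plate position:** In the top view the far edge of the plate and the face of the back stop agree to under 1 mm. The side view agrees to about 1 mm, which is within the 2 mm calibration.
- **Spring and bed:** The leaf lies over the lid. The lid reads about 122 mm instead of 125 mm, because the spring holds the bed down about 2–3 mm.
- **Clear of contact:** The force on the tool reads about zero (noise up to 1 N).
- **Other things on the bench:** Comparing side-view depth before and after, the only real changes are at the plate and the arm. Anything hidden behind the arm in that view was not checked, and the beaker may be among those.

**What disagreed:** At 40 % opening the fingertips met the lid about 20 mm lower on the tool scale than the stated 8 mm offset implied. I went down in small steps until I felt contact.

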